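Select the green speed on the drum mixer's gear gate

TASK

The bench drum mixer is stopped with its drive disengaged: the black-knobbed gear lever stands in the slot with the white dot. With your fingertips push the lever out of that slot, along the gate's cross channel and fully home into the slot marked by the green dot, without putting it into any other speed on the way, and leave it there. Only push it, do not grip it or force it against the gate, and leave the jar, its cap and the beaker where they are.

Things in the scene. Friction and masses are not known exactly. Their poses are not given: they have to be found in the camera images.
- mixer: Bench drum mixer, fixed. Pale grey-blue gearbox 200 x 180 x 150 mm high, motor behind it to x = 262 mm, lying steel drum on its right, y = -155 to -325 mm, 200 mm high. Origin: on the bench under the gear gate's centre. x points from the gearbox's front (robot side) to its motor, y left, z up. It stands turned up to 20 degrees about z.
- gate: Steel gate plate on the gearbox, 132 x 112 mm, upper face z = 180 mm; same origin and axes as the mixer. Cross channel along y at x = 0, from y = -28 to 28 mm. Slots leave it along x: at y = 28 and at y = 0 mm one to +x and one to -x, at y = -28 mm only one, to -x (white dot, drive disengaged). All 14 mm wide, tooth tips round.
- selector: The gear lever: 10 mm steel rod with black ball knob. Origin: its pivot, on the mixer's z axis 70 mm above the bench; its z axis runs along the rod to the knob. Tilts in x and y, but only along channel and slots, as in a real gate. No spring: friction holds it where it is left; 2 to 5 N at the knob moves it.
- knob (a point): Centre of the black ball knob, 36 mm across, 180 mm from the pivot: 250 mm above the bench upright, about 236 mm home in an outer column. In mixer axes: x = 0 in the channel (play 4 mm), about +41 or -41 mm home against the stop; y = about 44, 0, -44 mm in the three columns (play 4 mm). Starts in the white-dot slot, x = -41 to -29, y about -44 mm.
- stem (a point): Point on the lever's rod 110 mm from the pivot, where the rod passes the gate plate. In mixer axes x is about +25 or -25 mm when home in a slot and y about +27, 0, -27 mm in the three columns.
- dot_green: Green enamel dot, 20 mm across, on the gate plate just beyond the end of the wanted slot: in mixer axes at x = 47 or -47 mm, y = 28 or 0 mm. The four speed colours are in another order on each mixer. Origin: centre of its underside, 180 mm above the bench.
- dot_yellow: Yellow dot, as the green one, marking another speed's slot.
- dot_blue: Blue dot, as the green one, marking another speed's slot.
- dot_red: Red dot, as the green one, marking another speed's slot.
- jar: Open purple pigment jar, 56 mm across, 90 mm high, loose on the bench to the left of the gearbox. Origin under its centre. Bystander.
- cap: White screw cap, 44 mm across, 17 mm high, loose on the bench near the jar. Origin under its centre. Bystander.
- beaker: Glass beaker, 74 mm across, 110 mm high, standing on the pan of a pale blue-grey balance (270 x 220 mm, pan 80 mm above the bench) far left. Origin under its centre. Bystander.

How it is judged:
By the outcome, as a careful person would: the job done as asked, in the order asked, and still so for the second after the job is handed in, with the robot touching nothing.
It also fails if it takes over 51 s, if anything falls off the work surface, if the arm or the gripper's body presses on something with over 40 N, if the wrist force passes 120 N, or if a joint passes its speed limit or range.

ROBOT

A 6-joint arm with a two-finger parallel gripper is mounted at the origin on the work surface. World frame = base frame: x ahead of the robot, y to its left, z up, the work surface at z = 0. Lengths are in mm, angles in rad, forces in N, time in s.
With the tool pointing down it reaches from about 300 to 775 mm from the base axis. Payload 14.6 kg.
Tool frame: the origin (TCP) lies midway between the tips of the shut fingers; the grasp point (between the pads) lies grasp_offset behind it (grasp_offset is the distance from the TCP to the grasp point, in mm); z points along the fingers, y is the line along which they close (so a half turn about z gives the same grasp; the last joint's range is limited). The gripper opens to 94 mm and grips with 3 to 60 N. Pads are 16 mm wide; open, the fingers measure 119 mm over their backs; the gripper's body (75 mm by 177 mm) begins 78 mm behind the grasp point.
Start: joints at [1.127, 0.3, 1.521, -0, 1.321, -0.067], TCP at [202.367, 511.407, 205.446] pointing down, gripper open.
Joint ranges: [-3.03, 3.03], [-0.79, 2.21], [0.23, 2.52], [-1.04, 4.18], [0, 3.07], [-2.55, 2.55]. Speed limits (rad/s): [2.22, 2.22, 2.57, 3.14, 3.14, 3.14].

INTERFACE

Orientations are given as [roll, pitch, yaw] about the fixed x, y, z axes, in that order (R = Rz(yaw) Ry(pitch) Rx(roll)).
In Python, from cell import * gives the robot as it stands. The module is installed in compiled form; this text tells all that it offers.
- The arm moves only by the shell command python3 -m jog 'ROWS' [FORCE]. ROWS is JSON, a list of rows, each a list of 3 entries, a list of its own where there are three numbers: the finger opening in mm, from 0 to 94, then the shift along the tool's x, y, z in units of 50 mm (1.0 is 50 mm), then the turn about the tool's z in units of 180 degrees (1.0 is 180 degrees). In form: [[fingers, [dx, dy, dz], twist], ...]. A call has 1 to 20 rows; each row shifts and turns the commanded pose from where the row before left it, along the tool's axes as they then stand; what a row does not reach is not made up. A row lasts 1/10 s, in which the tool goes at most 50 mm and 8.59 degrees, less where a joint would pass 70% of its speed; a pose out of reach is approached as far as the arm can. A call with a number of a shift or a turn outside -1 to 1 is refused whole. A call with a gripper value outside its range is refused whole. The fingers move at their own pace and stop on an object; FORCE is the grip in N (left out, the last holds). Time passes only in rows, so rows that do not move let the fingers close. It gives the time, the measured TCP pose, the force, the opening and the grip force at its end, in the units of the state.
- read_state(): the state, without advancing time (a new reading comes with each control period).
- camera(name): name is "scene" or "top" or "wrist"; returns the picture (400x640x3 uint8, red, green, blue); there is no depth.
- calibration(name): a dict with "mtx" (3x3 intrinsics, pixels), "cam_to_world" (4x4, takes a point from camera to world coordinates); the wrist camera has in their place "hand_eye" (4x4, takes a point from camera to tool coordinates, whose origin is the TCP and whose axes are the flange's). Camera axes: x right, y down, z forward; pixel columns grow to the right and rows downward; lengths in mm; the calibration is good to about 2 mm. A picture is of the moment at which its call begins: read the wrist's pose just before it. calibration takes no time and is no camera call.
- sign_off(): hands the job in; it is judged then, once.
Trained networks look in the newest picture that a camera, given by its name, has taken for a name from the list of things; names that differ only in an ending like _2 or _b are one class to them, and where a whole thing is asked for, a point or a joint stands for the part that bears it (a point fixed in the world has none). Each returns a list of dicts, best first, with "conf" (0 to 1); they miss things now and then, are a little off and sometimes report something else, mostly with a low value. They report only what shows in the picture. A call takes as long as a camera call.
- regions_of(camera, query): "pixels" (400x640 bool, what is visible of it) and "rect" ([centre column, centre row, width, height] in pixels, round what is visible of it).
The state is a dict: "clock": time; "joints": joint angles; "qd": joint speeds; "effort": joint torques, N m; "eef_pos": TCP position; "eef_rot": TCP orientation; "wrist_force": force on the tool from outside, world axes, zero at the start; "moment": the same for the moment, N m; "finger_gap": finger opening in mm; "finger_force": force on a finger pad.
Only numpy, scipy, OpenCV 4.12 (cv2) and the standard library are available. Lean on these libraries where they do the work, as an engineer would, in place of code of your own. Each camera call takes 0.05 s, during which the arm holds its last target. There are 200 camera calls.

## Working session

There is one attempt and no reset: what is moved stays moved. The work goes in short steps, Python scripts to look and compute and a shell command to move; the robot and the scene stay as the last step left them, time stands still between calls to the robot, and variables do not carry over. Pictures are saved under pics/ and viewed, at most 10 in all, crops included, and the job is handed in when it is done.

```bash
mkdir -p pics
cat > h.py <<'E'
from cell import *
import numpy as np, cv2
from scipy.spatial.transform import Rotation as R
def cam(n):
    c=calibration(n); K=np.array(c["mtx"])
    if n=="wrist":
        s=read_state(); T=np.eye(4); T[:3,:3]=R.from_euler('xyz',s["eef_rot"]).as_matrix(); T[:3,3]=s["eef_pos"]
        return K,T@np.array(c["hand_eye"])
    return K,np.array(c["cam_to_world"])
def ray(n,u,v,z,KT=None):
    K,T=KT or cam(n); d=T[:3,:3]@np.linalg.solve(K,[u,v,1]); o=T[:3,3]
    return o+d*(z-o[2])/d[2]
def proj(n,p,KT=None):
    K,T=KT or cam(n); q=K@(T[:3,:3].T@(np.array(p)-T[:3,3])); return q[:2]/q[2]
E
python3 - <<'E'
from h import *
s=read_state(); print(s["clock"],s["eef_pos"],s["eef_rot"],s["joints"])
for n in ["top","scene"]:
    im=camera(n); cv2.imwrite(f"pics/{n}1.png",im[:,:,::-1])
    for q,z in [("dot_green",182),("dot_yellow",182),("dot_blue",182),("dot_red",182),("knob",240),("jar",45),("cap",10),("beaker",140)]:
        for r in regions_of(n,q)[:2]:
            u,v=r["rect"][:2]; print(n,q,round(r["conf"],2),np.round(r["rect"],1),r["pixels"].sum(),np.round(ray(n,u,v,z),1))
    print(cam(n)[1].round(2))
E
```

```text
0.0 [202.26482638 511.15300107 204.85776978] [-3.14037446e+00 -7.06877001e-05  2.76474331e+00] [ 1.12737580e+00  3.00485828e-01  1.52162951e+00 -1.08432912e-05
  1.32069752e+00 -6.65685325e-02]
top dot_green 0.46 [456.4 194.1   9.2  11.1] 69 [567.2 -57.1 182. ]
top dot_yellow 0.55 [441.8 190.6  11.2  10.4] 77 [575.1 -27.2 182. ]
top dot_blue 0.42 [461.  151.8   9.3  10. ] 79 [660.6 -75.1 182. ]
top dot_red 0.37 [445.6 152.2   4.    6.1] 48 [660. -42. 182.]
top knob 0.85 [483.4 181.8  31.7  22.4] 373 [577.4 -91.9 240. ]
top cap 0.71 [349.8 236.   16.1  16.6] 231 [505.6 153.8  10. ]
top beaker 0.82 [169.9 256.   55.1  38.7] 1527 [447.4 549.1 140. ]
[[-1.00000e-02 -9.70000e-01  2.30000e-01  3.58380e+02]
 [-1.00000e+00  1.00000e-02  0.00000e+00  2.42530e+02]
 [-0.00000e+00 -2.30000e-01 -9.70000e-01  1.03427e+03]
 [ 0.00000e+00  0.00000e+00  0.00000e+00  1.00000e+00]]
scene dot_green 0.56 [166.7 300.2  12.5  10.9] 105 [571.  -53.1 182. ]
scene dot_blue 0.56 [179.9 352.3  14.9  17.6] 161 [660.7 -75.3 182. ]
scene dot_red 0.47 [199.2 342.4  11.8  16.4] 141 [665.9 -44.9 182. ]
scene dot_red 0.31 [180.4 353.2  10.2  19.2] 164 [662.4 -75.3 182. ]
scene knob 0.93 [139.2 310.9  51.4  38.1] 713 [594.4 -89.6 240. ]
scene jar 0.77 [287.6 297.9  30.3  43.3] 978 [638.9 131.   45. ]
scene cap 0.84 [263.8 254.6  22.8  18.5] 325 [509.  156.6  10. ]
scene beaker 0.76 [382.2 120.   33.8  52.1] 1531 [454.2 553.2 140. ]
[[ 6.2000e-01  6.2000e-01 -4.7000e-01  9.4656e+02]
 [ 7.8000e-01 -5.1000e-01  3.6000e-01 -2.1360e+01]
 [-2.0000e-02 -6.0000e-01 -8.0000e-01  8.2729e+02]
 [ 0.0000e+00  0.0000e+00  0.0000e+00  1.0000e+00]]
```

View picture.

Run:
```python
from h import *
a=cv2.imread("pics/top1.png")[120:250,380:560]; b=cv2.imread("pics/scene1.png")[250:400,90:290]
a=cv2.resize(a,(554,400),interpolation=cv2.INTER_CUBIC)
cv2.imwrite("pics/a.png",a); cv2.imwrite("pics/b.png",cv2.resize(b,(800,600),interpolation=cv2.INTER_CUBIC))
```

```text
(no output)
```

View pics/a.png

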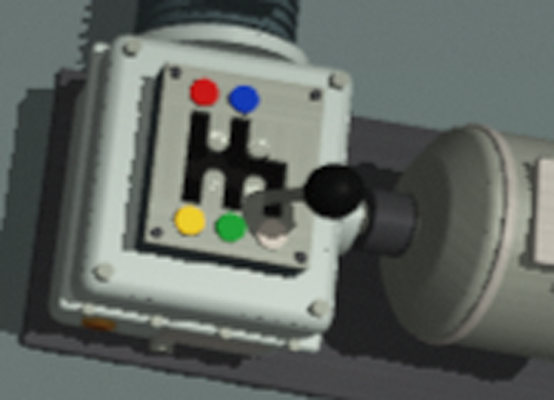

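View pics/b.png

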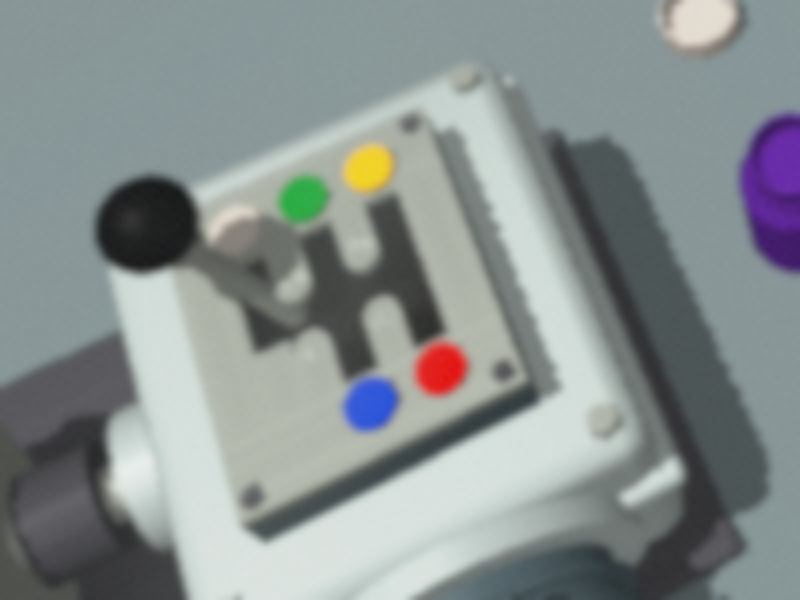

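Run:
```python
from h import *
from scipy.optimize import least_squares as LS
ob=[("top",456.4,194.1,-47,0),("top",441.8,190.6,-47,28),("top",461,151.8,47,0),("top",446,150.2,47,28),
("scene",166.7,300.2,-47,0),("scene",182.1,291.7,-47,28),("scene",182.5,351,47,0),("scene",200,342.2,47,28)]
C={n:cam(n) for n in("top","scene")}
def w(p,x,y,z): c,s=np.cos(p[2]),np.sin(p[2]); return [p[0]+c*x-s*y,p[1]+s*x+c*y,z]
f=lambda p:np.concatenate([proj(n,w(p,x,y,182),C[n])-[u,v] for n,u,v,x,y in ob])
r=LS(f,[615,-65,-.2]); p=r.x; print(p,np.abs(r.fun).max())
k=[("top",488.2,181.7),("scene",127,305.5)]
g=LS(lambda q:np.concatenate([proj(n,q,C[n])-[u,v] for n,u,v in k]),[590,-90,240]); q=g.x
c,s=np.cos(p[2]),np.sin(p[2]); d=q[:2]-p[:2]
print("knob",q,"mixer",[c*d[0]+s*d[1],-s*d[0]+c*d[1]],np.abs(g.fun).max())
for m in [(-80,-44),(-80,-75),(0,-90),(50,0)]: print(m,np.round(w(p,*m,225)))
```

```text
[ 6.14893710e+02 -6.30749590e+01 -1.86879324e-01] 1.563081778429364
knob [ 576.80868865 -100.00085842  242.82123455] mixer [np.float64(-30.561325064483068), np.float64(-43.35892391371813)] 0.08107771477278902
(-80, -44) [528. -91. 225.]
(-80, -75) [ 522. -122.  225.]
(0, -90) [ 598. -152.  225.]
(50, 0) [664. -72. 225.]
```

```bash
python3 -m jog '[[0,[0,0,-0.95],-0.029],[0,[0,0,-0.95],-0.029],[0,[-0.48,-0.58,0],0],[0,[-0.48,-0.58,0],0],[0,[-0.48,-0.58,0],0],[0,[-0.48,-0.58,0],0],[0,[-0.48,-0.58,0],0],[0,[-0.48,-0.58,0],0],[0,[-0.48,-0.58,0],0],[0,[-0.48,-0.58,0],0],[0,[-0.48,-0.58,0],0],[0,[-0.48,-0.58,0],0],[0,[-0.48,-0.58,0],0],[0,[-0.48,-0.58,0],0],[0,[-0.48,-0.58,0],0],[0,[-0.48,-0.58,0],0],[0,[-0.48,-0.58,0],0],[0,[-0.48,-0.58,0],0],[0,[-0.48,-0.58,0],0],[0,[0,0,0],0]]'
cat >> h.py <<'E'
P=np.array([614.9,-63.1]);A=-.195
def mx(q): d=np.array(q)[:2]-P; c,s=np.cos(A),np.sin(A); return np.round([c*d[0]+s*d[1],-s*d[0]+c*d[1]],1)
def st():
    s=read_state(); print("t",round(s["clock"],2),"mixer tcp",mx(s["eef_pos"]),"z",round(s["eef_pos"][2],1),"rot",np.round(s["eef_rot"],3),"F",np.round(s["wrist_force"],1),"gap",round(s["finger_gap"],1))
E
python3 - <<'E'
from h import *
st(); print(read_state()["joints"])
KT=cam("wrist"); im=camera("wrist"); cv2.imwrite("pics/w1.png",im[:,:,::-1])
for q,z in [("dot_green",182),("dot_yellow",182),("dot_blue",182),("dot_red",182),("knob",241)]:
    for r in regions_of("wrist",q)[:1]:
        u,v=r["rect"][:2]; x=ray("wrist",u,v,z,KT); print(q,round(r["conf"],2),np.round(r["rect"],1),x.round(1),mx(x))
E
```

```text
clock: 2.9
eef_pos: [508.3, -54.2, 299.7]
eef_rot: [-3.141, -0.001, 2.944]
wrist_force: [-0.4, 0.4, -0.2]
finger_gap: 0.5
finger_force: 0.0
t 2.9 mixer tcp [-106.3  -11.9] z 299.7 rot [-3.141e+00 -1.000e-03  2.944e+00] F [-0.4  0.4 -0.2] gap 0.5
[-1.77690187e-01  1.56881823e-01  1.47895462e+00 -4.27862927e-04
  1.50678856e+00 -1.55060383e+00]
dot_green 0.64 [352.6 250.   13.1  19.4] [574.7 -25.8 182. ] [-46.7  28.8]
dot_yellow 0.81 [353.2 251.8  12.6  18.4] [576.9 -25.5 182. ] [-44.5  29.5]
dot_red 0.66 [328.4 285.7  99.1 100.6] [612.6 -60.2 182. ] [-2.8  2.4]
```

View pics/w1.png

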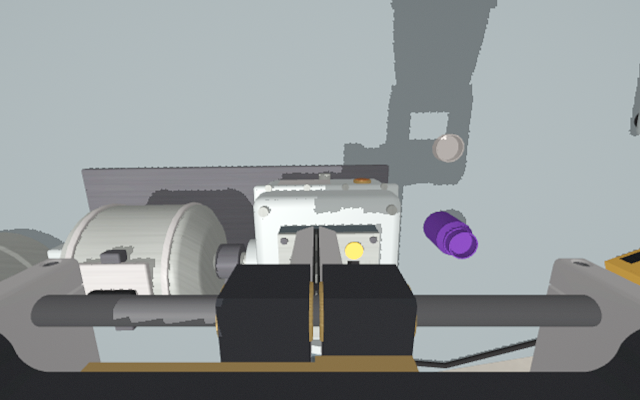

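```bash
python3 -m jog '[[0,[-0.36,-0.62,0],0],[0,[0,0,0.5],0],[0,[0,0,0.5],0],[0,[0,0,0.5],0],[0,[0,0,0],0],[0,[-0.15,0,0],0],[0,[-0.15,0,0],0],[0,[-0.15,0,0],0],[0,[-0.1,0,0],0],[0,[-0.1,0,0],0],[0,[-0.1,0,0],0],[0,[-0.1,0,0],0],[0,[0,0,0],0]]'
python3 - <<'E'
from h import *
st()
for n in ("scene",):
    im=camera(n); cv2.imwrite(f"pics/{n}2.png",cv2.resize(im[250:400,60:260,::-1],(800,600),interpolation=cv2.INTER_CUBIC))
E
```

```text
clock: 4.5
eef_pos: [561.0, -93.4, 225.3]
eef_rot: [3.142, -0.0, 2.947]
wrist_force: [-2.9, 1.0, 1.5]
finger_gap: 0.4
finger_force: 1.4
t 4.5 mixer tcp [-47.  -40.1] z 225.3 rot [ 3.142 -0.     2.947] F [-2.9  1.   1.5] gap 0.4
```

View pics/scene2.png

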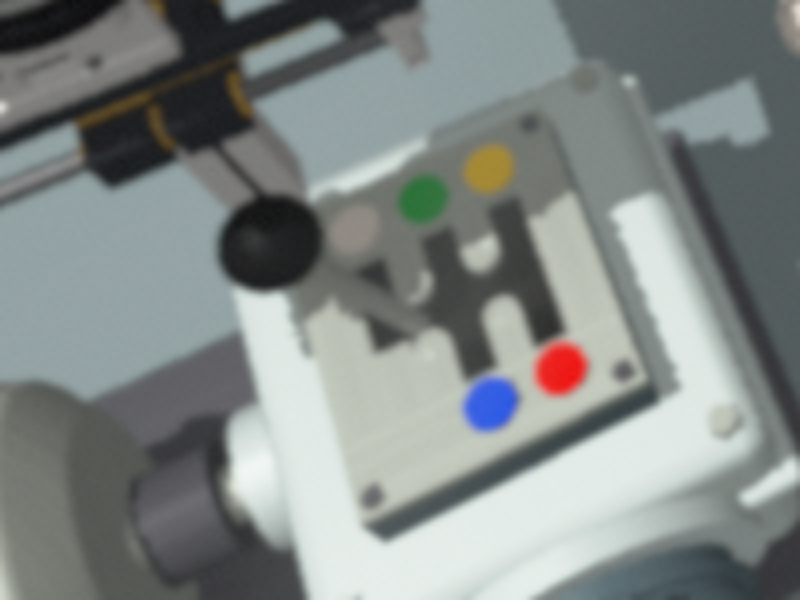

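```bash
python3 -m jog '[[0,[-0.1,0,0],0],[0,[-0.1,0,0],0],[0,[-0.1,0,0],0],[0,[-0.08,0,0],0],[0,[0,0,0],0]]'
cat >> h.py <<'E'
C={n:cam(n) for n in("top","scene")}
from scipy.optimize import least_squares as LS
def knob():
    k=[]
    for n in C:
        im=camera(n)
        m=(im.max(2)<60)
        r=regions_of(n,"knob")
        if not r: print("none",n); continue
        r=r[0]; px=(r["pixels"]&(im.max(2)<48)).astype(np.uint8)
        px=cv2.morphologyEx(px,cv2.MORPH_OPEN,np.ones((5,5),np.uint8))
        ys,xs=np.nonzero(px); 
        if len(xs)<20: print("few",n); continue
        u,v=(xs.min()+xs.max())/2,(ys.min()+ys.max())/2; k.append((n,u,v,len(xs),r["conf"],np.ptp(xs),np.ptp(ys)))
        print(n,np.round([u,v,len(xs),np.ptp(xs),np.ptp(ys),r["conf"]],2), "at z246:",mx(ray(n,u,v,246)))
    if len(k)==2:
        q=LS(lambda q:np.concatenate([proj(a[0],q,C[a[0]])-[a[1],a[2]] for a in k]),[600,-90,245]); print("knob",mx(q.x),q.x[2].round(1),np.abs(q.fun).max().round(2))
E
python3 - <<'E'
from h import *
st(); knob()
im=camera("scene"); cv2.imwrite(f"pics/s3.png",cv2.resize(im[250:400,60:260,::-1],(800,600),interpolation=cv2.INTER_CUBIC))
E
```

```text
clock: 5.05
eef_pos: [579.8, -97.0, 225.2]
eef_rot: [3.142, -0.0, 2.947]
wrist_force: [-1.9, 0.3, 0.8]
finger_gap: 0.3
finger_force: 1.2
t 5.05 mixer tcp [-27.9 -40.1] z 225.2 rot [ 3.142 -0.     2.947] F [-1.9  0.3  0.8] gap 0.3
few top
scene [129.5  321.   394.    23.    22.     0.63] at z246: [ -2.9 -44.5]
```

View pics/s3.png

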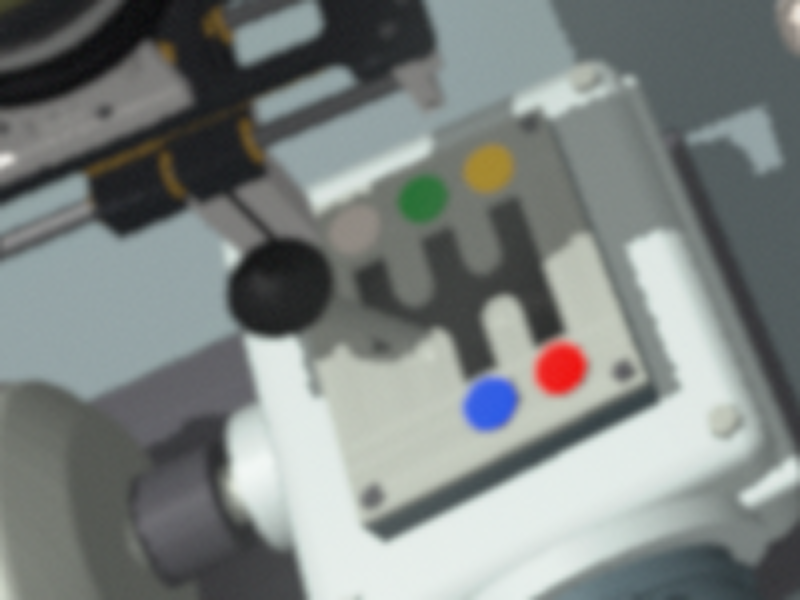

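```bash
python3 -m jog '[[0,[-0.03,0,0],0],[0,[0,0,0],0]]'; python3 -m jog '[[0,[0.4,0,0],0],[0,[0.4,0,0],0],[0,[0,-0.6,0],0],[0,[0,-0.6,0],0],[0,[-0.5,0,0],0],[0,[-0.5,0,0],0],[0,[-0.3,0,0],0],[0,[0,0,0],0]]'
python3 - <<'E'
from h import *
st(); knob()
E
```

```text
clock: 5.5
eef_pos: [580.8, -97.2, 225.4]
eef_rot: [3.142, -0.0, 2.947]
wrist_force: [-2.3, 0.6, 0.2]
finger_gap: 0.4
finger_force: 1.4
clock: 6.3
eef_pos: [594.7, -161.2, 224.8]
eef_rot: [3.141, -0.0, 2.947]
wrist_force: [-0.1, -0.9, 0.8]
finger_gap: 0.6
finger_force: 0.0
t 6.3 mixer tcp [  -0.8 -100.1] z 224.8 rot [ 3.141 -0.     2.947] F [-0.1 -0.9  0.8] gap 0.6
top [489.   168.   214.    16.    16.     0.69] at z246: [ -3.1 -41.6]
scene [129.5  322.   396.    23.    22.     0.85] at z246: [ -1.4 -44.8]
knob [ -2.3 -44.4] 243.6 1.02
```

```bash
python3 -m jog '[[0,[0,0.3,0],0],[0,[0,0.2,0],0],[0,[0,0.1,0],0],[0,[0,0.1,0],0],[0,[0,0.1,0],0],[0,[0,0,0],0]]'
python3 - <<'E'
from h import *
st(); knob()
E
```

```text
clock: 7.1
eef_pos: [601.6, -121.1, 225.4]
eef_rot: [3.141, -0.0, 2.948]
wrist_force: [-0.3, 0.0, 0.1]
finger_gap: 0.7
finger_force: 0.0
t 7.1 mixer tcp [ -1.8 -59.4] z 225.4 rot [ 3.141 -0.     2.948] F [-0.3  0.   0.1] gap 0.7
top [483.5 168.5 178.   17.   11.    0.5] at z246: [ -6.1 -31. ]
scene [138.5  317.   423.    23.    22.     0.73] at z246: [ -2.8 -31.6]
knob [ -4.8 -32.4] 242.4 0.04
```

```bash
python3 -m jog '[[0,[0,0.1,0],0],[0,[0,0.1,0],0],[0,[0,0.1,0],0],[0,[0,0.1,0],0],[0,[0,0.1,0],0],[0,[0,0,0],0]]'
python3 - <<'E'
from h import *
st(); knob()
im=camera("scene"); cv2.imwrite(f"pics/s4.png",cv2.resize(im[250:400,60:260,::-1],(800,600),interpolation=cv2.INTER_CUBIC))
E
```

```text
clock: 7.9
eef_pos: [606.4, -96.3, 225.3]
eef_rot: [3.141, -0.0, 2.948]
wrist_force: [0.3, -0.0, 0.3]
finger_gap: 0.6
finger_force: 0.0
t 7.9 mixer tcp [ -1.9 -34.2] z 225.3 rot [ 3.141 -0.     2.948] F [ 0.3 -0.   0.3] gap 0.6
top [471.5  167.5  176.    17.    11.     0.74] at z246: [-8.4 -7.7]
scene [152.   307.5  190.    14.    19.     0.71] at z246: [ -8.  -10.6]
knob [-8.2 -9.9] 245.0 0.95
```

View pics/s4.png

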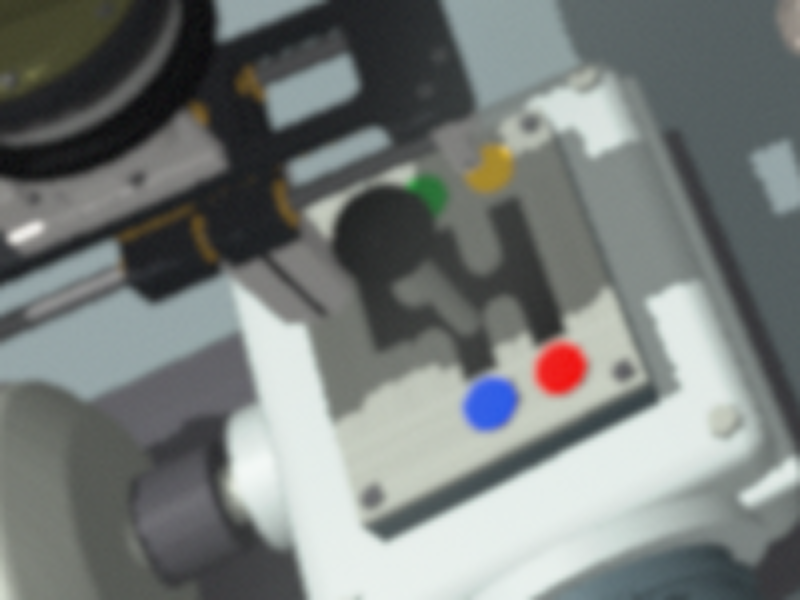

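Run:
```python
from h import *
for z in(246,250): print(mx(ray("scene",156,308.7,z)))
```

```text
[-3.4 -5.9]
[-1.2 -5.1]
```

```bash
python3 -m jog '[[0,[0,0.1,0],0],[0,[0,0,0],0]]'; python3 -m jog '[[0,[0,-0.4,0],0],[0,[0,-0.4,0],0],[0,[-0.5,0,0],0],[0,[-0.5,0,0],0],[0,[-0.2,0,0],0],[0,[0,0,0],0]]'
python3 - <<'E'
from h import *
st(); knob()
E
```

```text
clock: 8.35
eef_pos: [607.4, -92.0, 225.5]
eef_rot: [-3.141, 0.0, 2.947]
wrist_force: [0.6, 0.4, -0.1]
finger_gap: 0.4
finger_force: 0.3
clock: 8.95
eef_pos: [659.0, -143.1, 224.5]
eef_rot: [3.141, -0.001, 2.947]
wrist_force: [-0.1, 0.1, -0.5]
finger_gap: 0.5
finger_force: 0.0
t 8.95 mixer tcp [ 58.7 -69.9] z 224.5 rot [ 3.141e+00 -1.000e-03  2.947e+00] F [-0.1  0.1 -0.5] gap 0.5
top [469.   163.5  270.    18.    17.     0.71] at z246: [-1.1 -2. ]
few scene
```

```bash
python3 -m jog '[[0,[0,0.5,0],0],[0,[0,0.5,0],0],[0,[0,0.37,0],0],[0,[0,0,0],0],[0,[0.3,0,0],0],[0,[0.2,0,0],0],[0,[0.1,0,0],0],[0,[0.1,0,0],0],[0,[0.1,0,0],0],[0,[0.1,0,0],0],[0,[0.1,0,0],0],[0,[0.1,0,0],0],[0,[0,0,0],0]]'
python3 - <<'E'
from h import *
st(); knob()
im=camera("top"); cv2.imwrite(f"pics/t5.png",cv2.resize(im[120:250,380:560,::-1],(554,400),interpolation=cv2.INTER_CUBIC))
E
```

```text
clock: 10.45
eef_pos: [617.2, -65.2, 225.5]
eef_rot: [-3.141, -0.0, 2.947]
wrist_force: [0.7, -2.2, 0.7]
finger_gap: 0.8
finger_force: 1.0
t 10.45 mixer tcp [ 2.7 -1.6] z 225.5 rot [-3.141 -0.     2.947] F [ 0.7 -2.2  0.7] gap 0.8
top [467.5  174.   250.    17.    16.     0.59] at z246: [-23.2  -1.3]
none scene
```

View pics/t5.png

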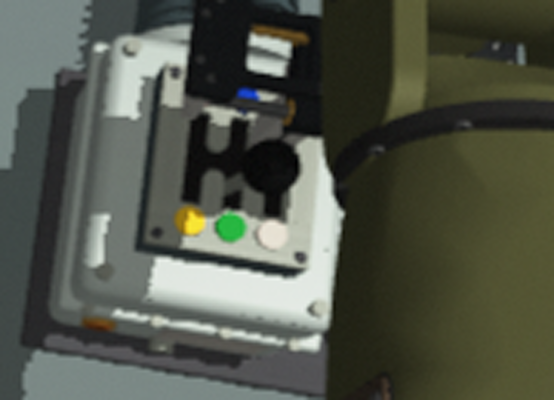

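```bash
python3 -m jog '[[0,[0.1,0,0],0],[0,[0.1,0,0],0],[0,[0.08,0,0],0],[0,[0,0,0],0]]'
python3 - <<'E'
from h import *
st(); knob()
E
```

```text
clock: 11.1
eef_pos: [603.5, -62.4, 225.5]
eef_rot: [3.142, -0.0, 2.947]
wrist_force: [1.4, -0.3, -0.6]
finger_gap: 0.7
finger_force: 0.9
t 11.1 mixer tcp [-11.3  -1.5] z 225.5 rot [ 3.142 -0.     2.947] F [ 1.4 -0.3 -0.6] gap 0.7
top [466.5  181.   246.    17.    16.     0.52] at z246: [-37.8  -0.9]
few scene
```

Small steps to the stop, watching the force.

```bash
python3 -m jog '[[0,[0.04,0,0],0],[0,[0,0,0],0]]'; python3 -m jog '[[0,[0.02,0,0],0],[0,[0,0,0],0]]';  python3 -m jog '[[0,[0.02,0,0],0],[0,[0,0,0],0]]'
python3 - <<'E'
from h import *
st(); knob()
E
```

```text
clock: 11.5
eef_pos: [602.0, -62.2, 225.4]
eef_rot: [-3.142, 0.0, 2.947]
wrist_force: [2.3, -0.1, -1.1]
finger_gap: 0.4
finger_force: 1.2
clock: 11.7
eef_pos: [601.0, -62.0, 225.4]
eef_rot: [3.142, -0.0, 2.947]
wrist_force: [3.0, 0.5, -1.9]
finger_gap: 0.6
finger_force: 1.3
clock: 11.9
eef_pos: [600.0, -61.8, 225.4]
eef_rot: [-3.142, -0.0, 2.947]
wrist_force: [2.7, -0.1, -2.6]
finger_gap: 0.4
finger_force: 1.3
t 11.9 mixer tcp [-14.9  -1.6] z 225.4 rot [-3.142 -0.     2.947] F [ 2.7 -0.1 -2.6] gap 0.4
top [465.5 182.5 256.   17.   17.    0.7] at z246: [-41.1   0.8]
few scene
```

```bash
for i in 1; do python3 -m jog '[[0,[0.02,0,0],0],[0,[0,0,0],0]]'; done; python3 -m jog '[[0,[0.02,0,0],0],[0,[0,0,0],0]]'
python3 - <<'E'
from h import *
st(); knob()
E
```

```text
clock: 12.3
eef_pos: [599.0, -61.6, 225.4]
eef_rot: [-3.142, 0.0, 2.947]
wrist_force: [2.4, 0.2, -2.2]
finger_gap: 0.4
finger_force: 1.4
clock: 12.5
eef_pos: [598.1, -61.4, 225.4]
eef_rot: [-3.142, 0.0, 2.947]
wrist_force: [5.0, -0.6, -2.9]
finger_gap: 0.1
finger_force: 2.2
t 12.5 mixer tcp [-16.8  -1.6] z 225.4 rot [-3.142  0.     2.947] F [ 5.  -0.6 -2.9] gap 0.1
top [465.5  183.5  239.    17.    15.     0.77] at z246: [-43.2   0.5]
few scene
```

```bash
python3 -m jog '[[0,[0.01,0,0],0],[0,[0,0,0],0]]'; python3 -m jog '[[0,[0.01,0,0],0],[0,[0,0,0],0]]'
```

```text
clock: 12.9
eef_pos: [597.6, -61.3, 225.4]
eef_rot: [-3.142, 0.0, 2.947]
wrist_force: [5.5, -1.1, -3.7]
finger_gap: 0.3
finger_force: 2.6
clock: 13.1
eef_pos: [597.2, -61.2, 225.4]
eef_rot: [-3.142, 0.0, 2.947]
wrist_force: [6.2, -1.0, -3.7]
finger_gap: 0.4
finger_force: 2.9
```

At the stop, with the force climbing. Back off, rise and check.

```bash
python3 -m jog '[[0,[-0.2,0,0],0],[0,[-0.5,0,0],0],[0,[-0.5,0,0],0],[0,[0,0,-0.8],0],[0,[0,0,-0.8],0],[0,[0,0.9,0],0],[0,[0,0.9,0],0],[0,[0,0.9,0],0],[0,[0,0.9,0],0],[0,[0,0,0],0]]'
python3 - <<'E'
from h import *
st(); knob()
for n in C:
    im=camera(n); b=im[120:250,380:560] if n=="top" else im[250:400,60:260]
    cv2.imwrite(f"pics/{n}6.png",cv2.resize(b[:,:,::-1],None,fx=3,fy=3,interpolation=cv2.INTER_CUBIC))
E
```

```text
clock: 14.1
eef_pos: [690.4, 109.1, 304.8]
eef_rot: [3.141, -0.002, 2.952]
wrist_force: [0.5, 0.1, -0.0]
finger_gap: 0.5
finger_force: 0.0
t 14.1 mixer tcp [ 40.7 183.6] z 304.8 rot [ 3.141e+00 -2.000e-03  2.952e+00] F [ 0.5  0.1 -0. ] gap 0.5
none top
few scene
```

View pics/top6.png

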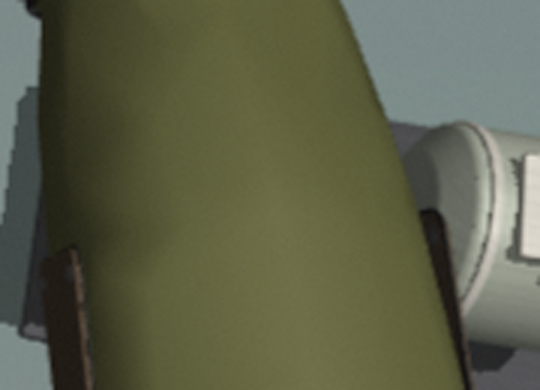

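View pics/scene6.png

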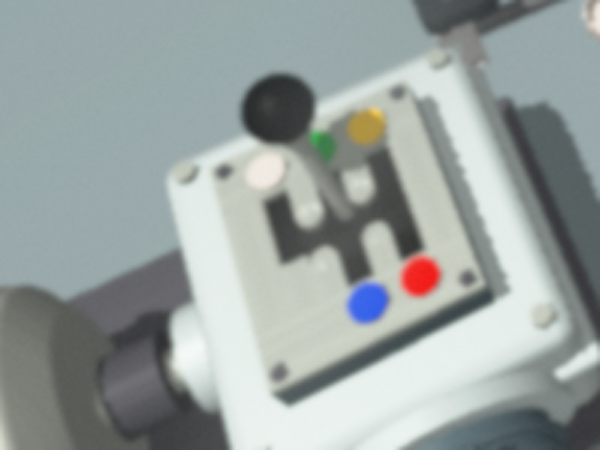

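Run:
```python
from h import *
k=mx(ray("scene",152.7,286,245)); print(k)
if k[0]<-38 and abs(k[1])<6: print(sign_off())
```

```text
[-42.1  -1.5]
the job is handed in; nothing more can be done
None
```

The lever is pushed fully home in the green-dot slot and the job is handed in: the last look put the knob at x = -42, y = -1.5 mm in mixer axes, the push force had climbed to about 6 N at the stop, it entered no other speed slot, and the arm is clear, after about 14 s.

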